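# Tare the counter scale for the empty mould box

## Robot

A 6-joint arm with a two-finger parallel gripper is mounted at the origin on a cart in front of the work surface, level with it; the furniture and walls round the work are solid. World frame = base frame: x ahead of the robot, y to its left, z up, the work surface at z = 0. Lengths are in mm, angles in degrees, forces in N, time in s.
With the tool pointing down it reaches from about 350 to 850 mm from the base axis. Payload 8.1 kg.
Tool frame: the origin (TCP) lies midway between the tips of the shut fingers; the grasp point (between the pads) lies 19 mm behind it; x points along the fingers, y is the direction in which the jaws open and shut, and the axes are right-handed (so a half turn about x gives the same grasp; the last joint's range is limited). The gripper opens to 85 mm and grips with 20 to 120 N. Pads are 22 mm wide; open, the fingers measure 114 mm over their backs; the gripper's body (76 mm by 85 mm) begins 54 mm behind the grasp point. The pads swing forward as they close: fully open they stand 13 mm farther back than shut.
Start: joints at [-72.903, 7.471, 85.268, -0, 87.261, -4.893], TCP at [224.688, -556.346, 231.292] pointing down, gripper open.
Joint ranges: [-169.43, 169.43], [-51.17, 129.36], [1.28, 143.12], [-76.62, 256.62], [0, 156.53], [-152.29, 152.29]. Speed limits (degrees/s): [136.94, 136.94, 159.86, 180, 180, 180].

## Interface

Orientations are given as [roll, pitch, yaw] about the fixed x, y, z axes, in that order (R = Rz(yaw) Ry(pitch) Rx(roll)).
In Python, from bench import r gives the robot as it stands.
- The arm moves only by the tool move_arm, never from a script. Its argument "deltas" is a list of rows, each a list of 2 entries, a list of its own where there are three numbers: the shift along the tool's x, y, z in mm, then the turn about the tool's x in degrees. A call has 1 to 12 rows; each row is the pose to reach, as a shift and turn from the pose measured when the call began, along the tool's axes at that moment; what a row does not reach only later rows make up. A row lasts 1/8 s, in which the tool goes at most 62.5 mm and 10.7 degrees, less where a joint would pass 70% of its speed; a pose out of reach is approached as far as the arm can. A call with a gripper value outside its range is refused whole. "jaw" is the opening, from -1 (shut) to 1 (fully open), set as the call begins (left out, the last holds). The fingers move at their own pace and stop on an object; "squeeze" is the grip in N (left out, the last holds). Time passes only in rows, so rows that repeat a pose let the fingers close. It gives the time, the measured TCP pose, the force and the opening at its end, in the units of the state.
- r.sense(): the state, without advancing time (a new reading comes with each control period).
- r.snapshot(name): name is "scene" or "top" or "wrist"; returns (picture, depth): 420x560x3 uint8, red, green, blue; 420x560 float32, mm along the optical axis (not along the pixel's ray), 0 where there is no reading.
- r.get_calibration(name): a dict with "fovy" (degrees; the focal length in pixels is half the picture's height over the tangent of half this angle, whatever the lens; pixels are square), "cx", "cy" (the principal point, pixels), "k1" (the pictures are not rectified: a ray, as slopes to the right and down, at radius r is drawn at 1 + k1 r^2 times it, then the intrinsics apply), "position" and "attitude" of the camera in the world; the wrist camera has in their place "tool_from_camera" (4x4, takes a point from camera to tool coordinates, whose origin is the TCP and whose axes are the tool frame's). Camera axes: x right, y down, z forward; pixel columns grow to the right and rows downward; lengths in mm; the calibration is good to about 2 mm. A picture is of the moment at which its call begins: read the wrist's pose just before it. get_calibration takes no time and is no camera call.
- r.hand_in(): hands the job in, once; it reports no verdict.
The state is a dict: "time": time; "joint_pos": joint angles; "qd": joint speeds; "joint_efforts": joint torques, N m; "tool_pos": TCP position; "tcp_rot": TCP orientation; "ft_force": force on the tool from outside, world axes, zero at the start; "wrist_torque": the same for the moment, N m; "finger_gap": finger opening in mm.
Only numpy, scipy, OpenCV 4.12 (cv2) and the standard library are available. Lean on these libraries where they do the work, as an engineer would, in place of code of your own. Each camera call takes 0.05 s, during which the arm holds its last target. There are 200 camera calls.

## Task

Tare the counter scale for the empty mould box: set the box gently and upright in the middle of the scale pan and let go of it, so that the red pointer swings round. Then turn the dial by its knob until the dial's yellow zero mark stands right at the red pointer, and let go, with the box still on the pan. Leave the other things on the bench where they are.

Things in the scene. Friction and masses are not known exactly. Their poses are not given: they have to be found in the camera images.
- scale: Low grey counter scale, fixed to the bench, 150 mm deep (x) by 310 mm wide (y); its dark top plate is 54 mm above the bench. Origin: centre of its underside; x points away from the robot at yaw 0, y to the left. A square steel weighing pan stands over its right part (80 mm to -y of the origin), a round dial with a knob on its left part (85 mm to +y).
- pan_centre (a point): Centre of the upper face of the flat, rimless steel pan, 140 mm (x) by 150 mm (y), 6 mm thick, level. Its upper face stands 88 mm above the bench when empty; the pan sinks on a spring (600 N/m) with its load: 10 to 15 mm under the mould box, at most 22 mm.
- scale_pointer (a joint): Angle (rad) of the red pointer about the dial's upright axis, clockwise from above; 0 with the pan empty, when it points to the scale's -x side (to the robot). The pan drives it, 85 rad per m of sinking; it swings 0.8 to 1.35 rad under the mould box, depending on the box's weight, and stays there.
- pointer_tip (a point): Point on the red pointer, 51 mm from the dial's axis. The pointer is a red finger 6 mm wide that comes from under the dial and stands up just outside its rim, 52 to 65 mm from the axis, top 68 mm above the bench.
- scale_dial (a joint): Angle (rad) of the dial with its knob about the same upright axis, clockwise from above; at 0 the yellow zero mark points to the scale's -x side. The dial reads zero when this equals the pointer's angle. Range -0.7 to 2.6; it turns against light friction (about 0.06 N m) and stays where it is left.
- zero_mark (a point): Point at the dial's rim in line with the yellow zero mark, 51 mm from the axis (the mark itself runs from 30 to 47 mm). The dial is a black disc 100 mm across with a white tick every 10 degrees and one wider yellow bar, 17 mm long, for zero; its face is 67 mm above the bench.
- knob_grip (a point): Point on the dial's axis, in the grey bar knob on the dial, 90 mm above the bench. The bar is 54 mm long (along this frame's x, in line with the zero mark, which lies to -x), 16 mm wide (y: grip it here) and 32 mm tall, 71 to 103 mm above the bench. Turns with the dial.
- mould_box: Loose dark cast box, open on top, 64 mm (x) by 110 mm (y) by 42 mm high, 0.6 to 0.95 kg, 4 mm walls, two small studs on its 12 mm floor. Grip it across the 64 mm from outside. Origin: centre of its underside.
- stick: Bystander: flat bright steel composing stick (long shallow tray), 48 x 190 x 20 mm, its length along y. Origin: centre of its underside.
- long_block: Bystander: blue-grey metal spacing block with raised ends, 50 x 82 x 26 mm. Origin: centre of its underside.
- short_block: Bystander: blue-grey metal spacing block with raised ends, 40 x 70 x 30 mm. Origin: centre of its underside.

How it is judged:
By the outcome, as a careful person would: the job done as asked, in the order asked, and still so for the second after the job is handed in, with the robot touching nothing.
It also fails if it takes over 45 s, if anything falls off the work surface, if the arm or the gripper's body presses on something with over 40 N, if the wrist force passes 120 N, or if a joint passes its speed limit or range.

## Working session

There is one attempt and no reset: what is moved stays moved. The work goes in short steps, Python scripts to look and compute and a tool call to move; the robot and the scene stay as the last step left them, time stands still between calls to the robot, and variables do not carry over. Pictures are saved under pics/ and viewed, about 8 in all and at most 12, crops included, and the job is handed in when it is done.

Besides the shell and the picture viewer there is one more tool, called as name(argument=value, ...) on one line, values as JSON. move_arm: Moves the arm, as the interface text tells. Its arguments: {"type":"object","properties":{"deltas":{"type":"array","items":{"type":"array"}},"jaw":{"type":"number"},"squeeze":{"type":"number"}},"required":["deltas"]}

```bash
ls; mkdir -p pics
cat > h.py <<'E'
import numpy as np, cv2
from scipy.spatial.transform import Rotation as R
from bench import r
def Rm(a): return R.from_euler('xyz',a,degrees=True).as_matrix()
def shot(name):
    s=r.sense(); p,d=r.snapshot(name); c=r.get_calibration(name)
    if name=='wrist':
        T=np.eye(4);T[:3,:3]=Rm(s['tcp_rot']);T[:3,3]=s['tool_pos'];T=T@np.array(c['tool_from_camera'])
    else:
        T=np.eye(4);a=np.array(c['attitude']);T[:3,:3]=a if a.shape==(3,3) else Rm(a);T[:3,3]=c['position']
    return p,d,c,T
def K(c):
    f=210/np.tan(np.radians(c['fovy']/2)); return np.array([[f,0,c['cx']],[0,f,c['cy']],[0,0,1]])
def rays(uv,c,T):
    n=cv2.undistortPoints(np.array(uv,float).reshape(-1,1,2),K(c),np.array([c['k1'],0,0,0.]))[:,0]
    return np.c_[n,np.ones(len(n))]@T[:3,:3].T
def onplane(uv,z,c,T):
    d=rays(uv,c,T); o=T[:3,3]; return o+d*((z-o[2])/d[:,2])[:,None]
def project(P,c,T):
    q=(np.array(P,float).reshape(-1,3)-T[:3,3])@T[:3,:3]
    return cv2.projectPoints(q,np.zeros(3),np.zeros(3),K(c),np.array([c['k1'],0,0,0.]))[0][:,0]
def cloud(d,c,T):
    v,u=np.mgrid[:420,:560]; D=rays(np.c_[u.ravel(),v.ravel()],c,T)
    return (T[:3,3]+D*d.reshape(-1,1)).reshape(420,560,3)
def save(n,p): cv2.imwrite('pics/'+n,cv2.cvtColor(p,cv2.COLOR_RGB2BGR))
E
python3 - <<'E'
from h import *
print(r.sense())
for n in ['scene','top','wrist']:
    p,d,c,T=shot(n); save(n+'0.png',p); print(n,c,(d>0).mean()); np.savez('pics/'+n+'0.npz',p=p,d=d,T=T)
E
```

```text
pics
{'time': 0.0, 'joint_pos': array([-7.29031643e+01,  7.51674526e+00,  8.53294378e+01,  6.58654762e-05,
        8.72605512e+01, -4.89036390e+00]), 'qd': array([-0.01127395,  0.03594384,  0.02987074,  0.03838685, -0.15611726,
       -0.00660666]), 'joint_efforts': array([ 1.76605199e-04, -5.69394958e+01, -5.00551736e+01, -1.55789990e-04,
        1.50359992e-02, -3.96738983e-06]), 'tool_pos': array([ 224.52577237, -555.8174093 ,  230.22583516]), 'tcp_rot': array([-94.92567739,  89.89326569, 107.06151896]), 'ft_force': array([-0.28514907,  0.2537357 ,  0.33868222]), 'wrist_torque': array([0.0357572 , 0.00644567, 0.02465926]), 'finger_gap': 85.39499223898304}
scene {'fovy': 43.290953774879725, 'cx': 278.5501513708153, 'cy': 202.8362343163342, 'k1': -0.006580932776237111, 'position': array([-170.79887103,  657.87801239,  999.97496302]), 'attitude': array([-132.11441442,    1.06495823, -135.97258892])} 0.9958843537414966
top {'fovy': 50.449367542212755, 'cx': 279.1174806252695, 'cy': 207.7424328040533, 'k1': 0.013221263343634502, 'position': array([ 438.93249381,  -73.00490095, 1236.82416946]), 'attitude': array([-174.8893118 ,    0.50358162,  -88.40416558])} 0.9958630952380952
wrist {'fovy': 62.06107118220744, 'cx': 279.0216440969144, 'cy': 210.02980243015907, 'k1': -0.06256107986553891, 'tool_from_camera': array([[-5.71780851e-04, -2.75689478e-01,  9.61246579e-01,
        -1.42626258e+02],
       [ 9.99999701e-01, -6.58376039e-04,  4.06007514e-04,
        -8.09983549e-01],
       [ 5.20929715e-04,  9.61246523e-01,  2.75689772e-01,
        -6.98418544e+01],
       [ 0.00000000e+00,  0.00000000e+00,  0.00000000e+00,
         1.00000000e+00]])} 0.9959736394557823
```

View pics/top0.png

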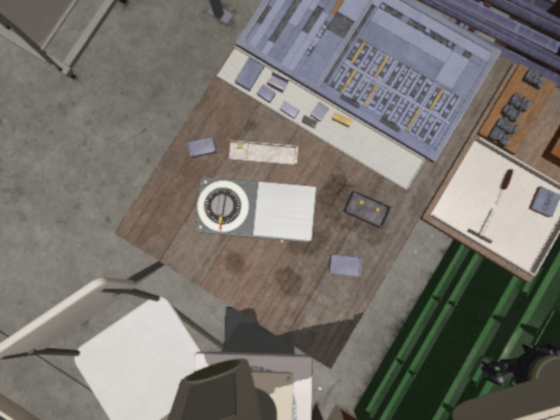

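View pics/scene0.png

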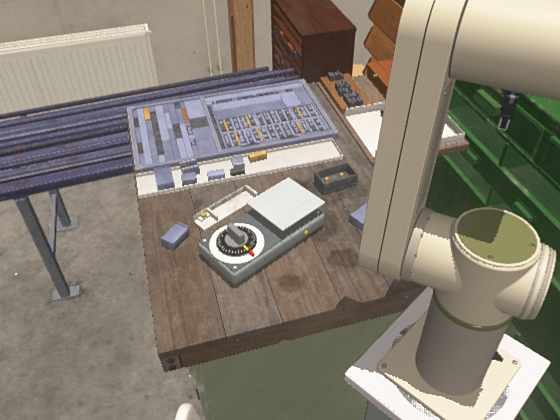

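The top view shows the scale at about (256,210), with the dial centre at (222,206) and the pan centre at (284,211). The dark mould box is at (368,209), the long block at (345,265), the stick at (263,152) and the short block at (202,147). The scene view confirms this, and shows the yellow mark and red pointer near (250,252).

Run:
```python
from h import *
def rect(P):
    (c,s,a)=cv2.minAreaRect(P.astype(np.float32)); 
    b=cv2.boxPoints((c,s,a)); e=b[1]-b[0]; f=b[2]-b[1]; l=e if np.hypot(*e)>np.hypot(*f) else f
    return np.round(c,1),np.round(sorted(s),1),round(np.degrees(np.arctan2(l[1],l[0]))%180,1)
for n in ['top','scene']:
    z=np.load(f'pics/{n}0.npz'); p,d,T=z['p'],z['d'],z['T']; c=r.get_calibration(n)
    X=cloud(d,c,T); hsv=cv2.cvtColor(p,cv2.COLOR_RGB2HSV)
    print(n)
    for name,px,(lo,hi) in [('box',{'top':(368,209),'scene':(336,180)}[n],(15,60)),('pan',{'top':(284,211),'scene':(287,205)}[n],(76,100)),('long',{'top':(345,265),'scene':(357,216)}[n],(10,45)),('dial/knob',{'top':(222,206),'scene':(237,235)}[n],(78,120))]:
        m=((X[...,2]>lo)&(X[...,2]<hi)).astype(np.uint8)
        k,lab=cv2.connectedComponents(m,connectivity=4)
        w=lab[px[1]-12:px[1]+13,px[0]-12:px[0]+13]; w=w[w>0]
        if len(w)==0: print(name,'none');continue
        L=np.bincount(w).argmax(); Q=X[lab==L]
        top=np.percentile(Q[:,2],90)
        print(name,len(Q),'z10/50/90',np.round(np.percentile(Q[:,2],[10,50,90]),1),rect(Q[Q[:,2]>top-8][:,:2]))
    red=((hsv[...,0]<8)|(hsv[...,0]>173))&(hsv[...,1]>150)&(hsv[...,2]>80); yel=(abs(hsv[...,0].astype(int)-27)<6)&(hsv[...,1]>140)&(hsv[...,2]>120)
    for nm,m in(('red',red),('yel',yel)):
        k,lab,st,ce=cv2.connectedComponentsWithStats(m.astype(np.uint8))
        for i in range(1,k):
            if st[i,4]>2: print(nm,st[i,4],np.round(ce[i],1),np.round(onplane([ce[i]],67,c,T)[0],1))
print(r.sense()['tool_pos'])
```

```text
top
box 347 z10/50/90 [19.4 38.3 42.7] (array([ 551.3, -301.3]), array([ 64.5, 110.3]), np.float32(66.1))
pan 3098 z10/50/90 [84.5 87.3 90.1] (array([535.5, -74.3]), array([140.1, 150. ]), np.float32(86.2))
long 574 z10/50/90 [18.7 22.1 25.2] (array([ 397.7, -243. ]), array([49.9, 81.8]), np.float32(85.5))
dial/knob 149 z10/50/90 [ 93.4 100.9 104.1] (array([545.9,  89.6]), array([16.1, 53.1]), np.float32(174.4))
yel 11 [219.9 219.4] [508.3  95.1  67. ]
scene
box 669 z10/50/90 [18.1 29.9 41.2] (array([ 549.6, -297.1]), array([ 69.4, 112.4]), np.float32(67.5))
pan 2174 z10/50/90 [84.8 87.5 90. ] (array([533. , -72.3]), array([144.9, 155.3]), np.float32(87.1))
long 239 z10/50/90 [14.5 21.5 25.5] (array([ 411.9, -223.3]), array([41.2, 85.7]), np.float32(120.8))
dial/knob 197 z10/50/90 [ 82.8  99.1 103. ] (array([544.2,  93.9]), array([17.2, 56. ]), np.float32(175.5))
red 19 [251.  252.5] [484.4  99.6  67. ]
yel 13 [245.8 247.5] [505.2  96.8  67. ]
[ 224.55907495 -555.94533919  230.47745468]
```

View pics/wrist0.png

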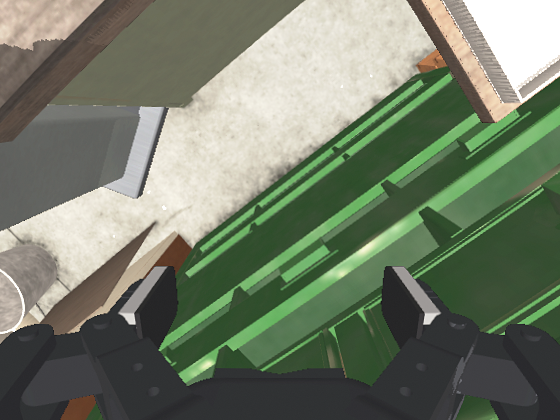

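```bash
cat >> h.py <<'E'
def plan(x,y,z,jaw):
    "delta (tool axes, mm) and turn (deg) to TCP x,y,z with jaw axis at world angle jaw (mod 180)"
    s=r.sense(); M=Rm(s['tcp_rot']); d=M.T@(np.array([x,y,z])-s['tool_pos'])
    a=np.degrees(np.arctan2(M[1,1],M[0,1])); dj=(jaw-a+90)%180-90   # world turn; tool x is down -> sign flips
    print('t',round(s['time'],2),'pos',np.round(s['tool_pos'],1),'jaw',round(a,1),'j1,j6',np.round(s['joint_pos'][[0,5]],1),'F',np.round(s['ft_force'],1),'gap',round(s['finger_gap'],1))
    print('delta',np.round(d,1),'turn',round(-dj,1), 'tilt',np.round(M[:,0],4))
E
python3 - <<'E'
from h import *
plan(550.5,-299,200,-23.5)
z=np.load('pics/top0.npz'); X=cloud(z['d'],r.get_calibration('top'),z['T'])
for px in [(410,180),(390,165),(330,130),(440,215),(400,200)]: print(px,np.round(X[px[1],px[0]]))
E
```

```text
t 0.15 pos [ 224.6 -555.9  230.5] jaw -68.0 j1,j6 [-72.9  -4.9] F [-0.4 -0.2 -0.1] gap 85.4
delta [  30.7 -116.2 -398.4] turn -44.5 tilt [-4.0e-04  1.4e-03 -1.0e+00]
(410, 180) [ 637. -422.    2.]
(390, 165) [ 678. -366.   -0.]
(330, 130) [ 773. -196.    3.]
(440, 215) [ 541. -505.   -0.]
(400, 200) [ 580. -394.    3.]
```

move_arm(deltas=[[[3, -14, -48], -6], [[8, -30, -100], -14], [[14, -45, -155], -22], [[20, -62, -210], -30], [[24, -77, -265], -37], [[28, -92, -315], -42], [[30, -105, -360], -44.5], [[31, -116, -398], -44.5], [[31, -116, -398], -44.5], [[31, -116, -398], -44.5]], jaw=1)

```text
time: 1.4
tool_pos: [549.7, -299.4, 199.2]
tcp_rot: [-112.5, 89.9, 134.1]
ft_force: [-0.4, 1.0, 0.2]
finger_gap: 85.2
```

Run:
```python
from h import *
p,d,c,T=shot('wrist'); save('w1.png',p); np.savez('pics/w1.npz',p=p,d=d,T=T)
X=cloud(d,c,T)
m=((X[...,2]>33)&(X[...,2]<55)&(np.hypot(X[...,0]-550,X[...,1]+299)<75)).astype(np.uint8)
Q=X[m>0]; print(len(Q),np.round(np.percentile(Q[:,2],[5,50,95]),1)); 
t=Q[Q[:,2]>38]; rr=cv2.minAreaRect(t[:,:2].astype(np.float32)); print(rr)
plan(*rr[0],100,-23.5)
```

```text
1968 [35.2 41.6 43. ]
((552.4242553710938, -299.73724365234375), (108.78227996826172, 63.39834213256836), 66.60014343261719)
t 1.45 pos [ 549.4 -299.9  199.4] jaw -23.5 j1,j6 [-33.3  -9.8] F [0.1 0.5 0.3] gap 85.6
delta [99.4  2.8 -1.2] turn -0.0 tilt [-0.0011  0.0014 -1.    ]
```

View pics/w1.png

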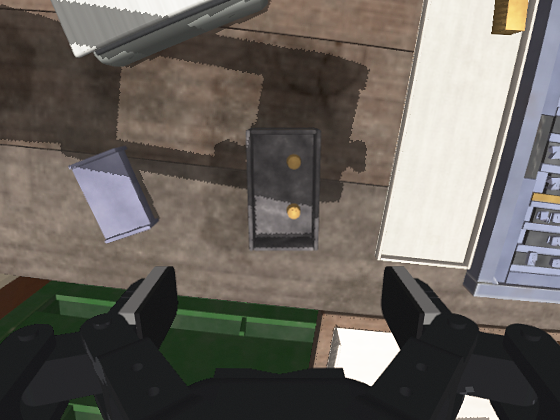

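Wrist view: the box rim spans (248–319, 128–248) and is square to the jaws. The long block at (115,195) is clear of the fingers. Descending to the grasp.

move_arm(deltas=[[[40, 3, -1], 0], [[85, 3, -1], 0], [[125, 3, -1], 0], [[155, 3, -1], 0], [[175, 3, -1], 0], [[187, 3, -1], 0], [[195, 3, -1], 0], [[195, 3, -1], 0], [[195, 3, -1], 0]], jaw=1)

```text
time: 2.58
tool_pos: [553.1, -300.3, 5.5]
tcp_rot: [-179.8, 90.0, 66.6]
ft_force: [0.4, -0.5, 0.2]
finger_gap: 85.7
```

move_arm(deltas=[[[0, 0, 0], 0], [[0, 0, 0], 0], [[0, 0, 0], 0], [[0, 0, 0], 0], [[0, 0, 0], 0], [[0, 0, 0], 0]], jaw=0.2, squeeze=60)

```text
time: 3.32
tool_pos: [553.8, -300.7, 6.8]
tcp_rot: [98.3, 89.9, -15.2]
ft_force: [-1.3, 1.0, 6.4]
finger_gap: 63.2
```

move_arm(deltas=[[[-5, 0, 0], 0], [[-15, 0, 0], 0], [[-30, 0, 0], 0], [[-60, 0, 0], 0], [[-100, 0, 0], 0], [[-140, 0, 0], 0], [[-160, 0, 0], 0], [[-160, 0, 0], 0], [[-160, 0, 0], 0]], jaw=0.2)

```text
time: 4.45
tool_pos: [552.5, -299.9, 164.5]
tcp_rot: [-115.8, 89.9, 130.7]
ft_force: [-0.5, -0.0, -8.0]
finger_gap: 63.1
```

Run:
```python
from h import *
p,d,c,T=shot('wrist'); save('w2.png',p); np.savez('pics/w2.npz',p=p,d=d,T=T)
X=cloud(d,c,T); s=r.sense(); M=Rm(s['tcp_rot'])
L=(X-s['tool_pos'])@M   # tool coords
m=(abs(L[...,1])<34)&(abs(L[...,2])<75)&(L[...,0]>-60)&(L[...,0]<20)
t=L[m]; print(np.round(np.percentile(t[:,0],[2,10,25,50,90]),1))
rim=t[t[:,0]<np.percentile(t[:,0],10)+6]; print(cv2.minAreaRect(rim[:,1:].astype(np.float32)))
A=np.c_[rim[:,1:],np.ones(len(rim))]; print('rim slope y,z',np.linalg.lstsq(A,rim[:,0],rcond=None)[0])
plan(534.5,-73.5,165,-3.6)
```

```text
[-43.6 -35.6 -29.4  -6.5  -5.2]
((-0.0030364990234375, -11.752269744873047), (67.99419403076172, 87.0633773803711), 0.8866254091262817)
rim slope y,z [-4.77861363e-03 -4.31928597e-02 -3.75408645e+01]
t 4.5 pos [ 552.3 -299.8  164. ] jaw -23.5 j1,j6 [-33.2  -9.7] F [-0.   0.9 -8.5] gap 63.3
delta [  -0.5 -106.6 -200.4] turn -19.9 tilt [-0.002   0.0018 -1.    ]
```

View pics/w2.png

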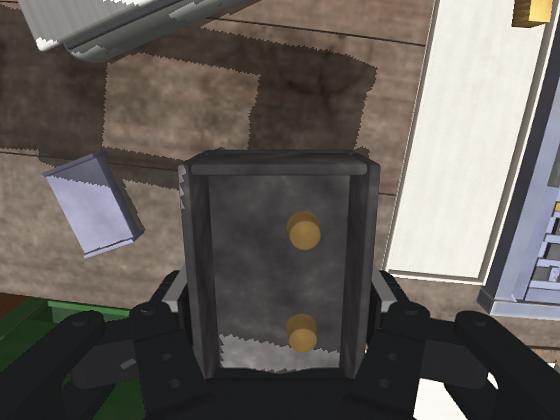

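Box is held level to the eye, with its far rim at row 155 and both studs visible. Weight is about 8.2 N, so I expect roughly 13.7 mm of sinking. Carrying it over the pan.

Run:
```python
from h import *
z=np.load('pics/w2.npz');d,T=z['d'],z['T'];c=r.get_calibration('wrist');X=cloud(d,c,T);s=r.sense();L=(X-s['tool_pos'])@Rm(s['tcp_rot'])
for nm,m in(('left',(abs(L[...,1]+30)<1.6)),('right',(abs(L[...,1]-30)<1.6))):
    q=L[m&(L[...,2]>-50)&(L[...,2]<-18)&(L[...,0]<-25)&(L[...,0]>-45)]; print(nm,len(q),np.polyfit(q[:,2],q[:,0],1))
f=L[(abs(L[...,1])<20)&(abs(L[...,2]+5)<38)&(L[...,0]>-12)&(L[...,0]<5)]
print('floor',len(f),np.linalg.lstsq(np.c_[f[:,1:],np.ones(len(f))],f[:,0],rcond=None)[0])
e=L[(abs(L[...,1])<20)&(L[...,2]<-40)&(L[...,0]<-28)&(L[...,0]>-45)];print('far edge z',np.percentile(e[:,2],[1,5,50]))
```

```text
left 1226 [-7.51137551e-04 -3.41886501e+01]
right 777 [-8.33646859e-04 -3.55307223e+01]
floor 13720 [-7.88755357e-03 -1.72727990e-03 -5.88179699e+00]
far edge z [-54.72401509 -54.6378998  -53.18605554]
```

move_arm(deltas=[[[0, -10, -20], -2], [[0, -25, -48], -5], [[0, -46, -87], -9], [[0, -68, -127], -13], [[0, -86, -162], -17], [[0, -98, -185], -19], [[0, -104, -196], -20], [[0, -106, -200], -20], [[0, -106, -200], -20], [[0, -106, -200], -20]], jaw=0.2)

```text
time: 5.75
tool_pos: [535.0, -74.9, 164.4]
tcp_rot: [-124.4, 89.9, 142.0]
ft_force: [0.1, 0.3, -7.7]
finger_gap: 63.3
```

Run:
```python
from h import *
p,d,c,T=shot('wrist'); save('w3.png',p); np.savez('pics/w3.npz',p=p,d=d,T=T)
X=cloud(d,c,T); m=(X[...,2]>80)&(X[...,2]<95)&(X[...,1]<20)
q=X[m]; print(len(q),np.median(q[:,2]),cv2.minAreaRect(q[:,:2].astype(np.float32)))
plan(534.5,-73.5,100,-3.6)
```

```text
13338 87.99745430539052 ((537.249755859375, -53.85676574707031), (111.65585327148438, 140.7327423095703), 86.27729034423828)
t 5.8 pos [534.9 -75.  164.4] jaw -3.6 j1,j6 [-13.5  -9.9] F [ 0.3 -0.1 -7.5] gap 62.8
delta [64.4 -0.4 -1.3] turn -0.0 tilt [-0.0021  0.0016 -1.    ]
```

View pics/w3.png

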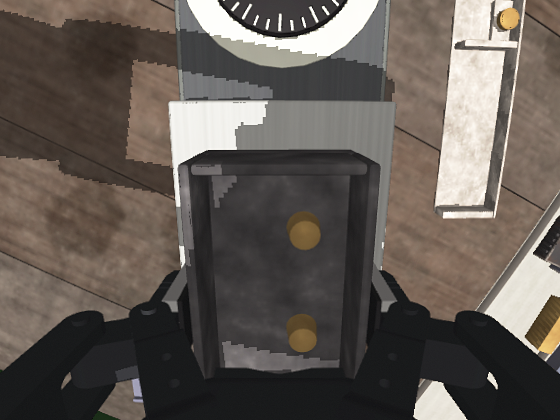

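Wrist view: the box sits over the pan with the pan's left edge at row 101, and the dial is at the top. The box is level (floor slopes under 0.01). Lowering it gently.

move_arm(deltas=[[[20, 0.5, -1.5], 0], [[42, 0.5, -1.5], 0], [[56, 0.5, -1.5], 0], [[63, 0.5, -1.5], 0], [[66, 0.5, -1.5], 0], [[68, 0.5, -1.5], 0], [[70, 0.5, -1.5], 0], [[72, 0.5, -1.5], 0], [[74, 0.5, -1.5], 0], [[76, 0.5, -1.5], 0], [[78, 0.5, -1.5], 0], [[78, 0.5, -1.5], 0]], jaw=0.2)

```text
time: 7.3
tool_pos: [535.9, -73.4, 86.8]
tcp_rot: [-144.5, 89.9, 121.9]
ft_force: [2.0, -0.5, -3.1]
finger_gap: 63.0
```

move_arm(deltas=[[[1, 0, 0], 0], [[2, 0, 0], 0], [[3, 0, 0], 0], [[4, 0, 0], 0], [[5, 0, 0], 0], [[5.5, 0, 0], 0], [[5.5, 0, 0], 0], [[5.5, 0, 0], 0]], jaw=0.2)

```text
time: 8.3
tool_pos: [535.9, -73.5, 81.3]
tcp_rot: [-144.3, 89.9, 122.1]
ft_force: [-0.8, 0.8, 0.6]
finger_gap: 63.2
```

move_arm(deltas=[[[0, 0, 0], 0], [[0, 0, 0], 0], [[0, 0, 0], 0], [[0, 0, 0], 0], [[0, 0, 0], 0], [[0, 0, 0], 0]], jaw=1)

```text
time: 9.05
tool_pos: [535.9, -73.4, 81.3]
tcp_rot: [-145.3, 89.9, 121.1]
ft_force: [-0.4, -1.0, -0.1]
finger_gap: 85.2
```

move_arm(deltas=[[[-5, 0, 0], 0], [[-15, 0, 0], 0], [[-35, 0, 0], 0], [[-65, 0, 0], 0], [[-100, 0, 0], 0], [[-120, 0, 0], 0], [[-125, 0, 0], 0], [[-125, 0, 0], 0], [[-125, 0, 0], 0]], jaw=1)

```text
time: 10.18
tool_pos: [535.2, -73.4, 204.6]
tcp_rot: [-117.1, 89.8, 149.3]
ft_force: [-0.4, 0.2, -0.0]
finger_gap: 85.7
```

Run:
```python
from h import *
p,d,c,T=shot('wrist'); save('w4.png',p)
X=cloud(d,c,T); m=(X[...,2]>100)&(X[...,2]<135)&(np.hypot(X[...,0]-535,X[...,1]+73)<75)
q=X[m]; print('rim z',np.percentile(q[:,2],[5,50,95])); t=q[q[:,2]>np.percentile(q[:,2],50)-5]; print(cv2.minAreaRect(t[:,:2].astype(np.float32)))
print(np.linalg.lstsq(np.c_[t[:,:2],np.ones(len(t))],t[:,2],rcond=None)[0])
m=(X[...,2]>66)&(X[...,2]<95)&(X[...,1]<20)&(X[...,1]>-30); q=X[m]; print('pan z',np.median(q[:,2]))
plan(545.5,91.3,200,86)
```

```text
rim z [101.47204285 116.95831104 118.6732314 ]
((535.473388671875, -73.35047912597656), (109.24020385742188, 63.61949157714844), 86.49176788330078)
[2.54498801e-04 7.85166114e-03 1.17575473e+02]
pan z 75.97741474926033
t 10.22 pos [535.2 -73.5 204.7] jaw -3.6 j1,j6 [-13.3  -9.7] F [ 0.7 -0.4  0.1] gap 85.5
delta [ 5.000e+00 -1.000e-01 -1.651e+02] turn -89.6 tilt [-0.0034  0.002  -1.    ]
```

The box rests centred at (535.5, -73.4), level, with the pan at about 75 mm. Moving over the knob.

move_arm(deltas=[[[0, 0, -10], -9], [[0, 0, -28], -18], [[0, 0, -48], -28], [[0, 0, -70], -38], [[0, 0, -92], -48], [[0, 0, -114], -58], [[0, 0, -135], -68], [[0, 0, -152], -78], [[0, 0, -162], -86], [[0, 0, -165], -90], [[0, 0, -165], -90], [[0, 0, -165], -90]], jaw=1)

```text
time: 11.72
tool_pos: [545.3, 91.0, 204.4]
tcp_rot: [160.6, 89.7, 156.9]
ft_force: [-0.2, 0.5, -0.3]
finger_gap: 85.2
```

```bash
cat > dial.py <<'E'
from h import *
import sys
p,d,c,T=shot('wrist'); save(sys.argv[1],p)
X=cloud(d,c,T); hsv=cv2.cvtColor(p,cv2.COLOR_RGB2HSV)
m=(X[...,2]>95)&(X[...,2]<110)&(np.hypot(X[...,0]-545,X[...,1]-91)<40)
q=X[m]; kr=cv2.minAreaRect(q[:,:2].astype(np.float32)) if len(q)>20 else None; print('knob',len(q),kr)
red=((hsv[...,0]<8)|(hsv[...,0]>172))&(hsv[...,1]>140)&(hsv[...,2]>70); yel=(abs(hsv[...,0].astype(int)-26)<8)&(hsv[...,1]>130)&(hsv[...,2]>100)
near=np.hypot(X[...,0]-545.5,X[...,1]-91)<75
# dial axis from the white ring/black disc: black disc contour on plane 67
ax=np.array(kr[0]) if kr else np.array([545.5,91])
if len(sys.argv)>3: ax=np.array([float(sys.argv[2]),float(sys.argv[3])])
for nm,m,z in(('red',red&near,68),('yel',yel&near,67)):
    v,u=np.nonzero(m)
    if len(u)<5: print(nm,len(u)); continue
    P=onplane(np.c_[u,v],z,c,T)[:,:2]; rr=np.hypot(*(P-ax).T); ce=np.median(P,0)
    a=np.degrees(np.arctan2(*(ce-ax)[::-1])); print(nm,len(u),'px',np.median(u),np.median(v),'ctr',np.round(ce,1),'r',np.round([rr.min(),rr.max()]),'ang',round(a,1),'dial rad',round(np.radians(176.4-a),3))
E
python3 dial.py w5.png; python3 -c "
from h import *
plan(545.5,91,75,86)"
```

```text
knob 1508 ((547.111328125, 91.8006820678711), (16.008468627929688, 54.261749267578125), 84.0525894165039)
red 154 px 339.0 164.0 ctr [519.4 141.8] r [49. 64.] ang 119.0 dial rad 1.002
yel 154 px 281.0 154.0 ctr [508.4  95.4] r [ 30. 219.] ang 174.7 dial rad 0.029
t 11.78 pos [545.4  91.  204.6] jaw 86.3 j1,j6 [  4.1 -82.2] F [0.3 0.3 0.4] gap 85.3
delta [129.6  -0.2   0.7] turn 0.3 tilt [-0.0041  0.0019 -1.    ]
```

View pics/w5.png

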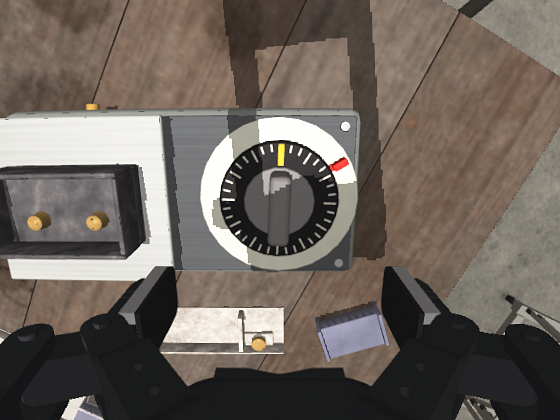

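Wrist view: yellow mark at (281,154), red pointer at (340,164), dial centre near (280,200). The knob is in line with the mark, and the box is upright on the pan at left. Refining the angle from the disc outline.

```bash
cat > ang.py <<'E'
from h import *
import sys
from scipy.optimize import least_squares
def ang(p,c,T,guess=(546,91.5),show=True):
    hsv=cv2.cvtColor(p,cv2.COLOR_RGB2HSV); v,u=np.mgrid[:420,:560]
    P=onplane(np.c_[u.ravel(),v.ravel()],67,c,T)[:,:2].reshape(420,560,2)
    W=(hsv[...,2]>95)&(hsv[...,1]<70)
    # rim of black disc: along spokes from outside, first dark pixel coming inward from white ring
    gx=np.array(guess); pts=[]
    from scipy.ndimage import map_coordinates
    for a in np.radians(np.arange(0,360,3)):
        rr=np.arange(60,40,-.25); q=np.c_[gx[0]+rr*np.cos(a),gx[1]+rr*np.sin(a),np.full(len(rr),67)]
        uv=project(q,c,T); val=map_coordinates(hsv[...,2].astype(float),uv[:,::-1].T,order=1)
        k=np.argmin(np.diff(val)); 
        if val[k]-val[k+1]>12: pts.append(q[k,:2])
    pts=np.array(pts); f=least_squares(lambda x:np.hypot(*(pts-x[:2]).T)-x[2],[*gx,50],loss='soft_l1'); ax=f.x[:2]
    if show: print('disc',len(pts),np.round(f.x,2))
    out={}
    rad=np.hypot(*(P-ax).transpose(2,0,1))
    red=((hsv[...,0]<8)|(hsv[...,0]>172))&(hsv[...,1]>140)&(hsv[...,2]>50)&(rad<70)&(rad>45)
    yel=(abs(hsv[...,0].astype(int)-27)<8)&(hsv[...,1]>120)&(hsv[...,2]>50)&(rad<49)&(rad>28)
    for nm,m in(('red',red),('yel',yel)):
        if m.sum()<5: print(nm,m.sum()); continue
        Q=P[m]; a=np.degrees(np.arctan2(*(Q-ax).T[::-1])); a=a%360
        l=cv2.fitLine(Q.astype(np.float32),cv2.DIST_L2,0,.01,.01).ravel(); la=np.degrees(np.arctan2(l[1],l[0]))
        out[nm]=np.mean(a); print(nm,m.sum(),'ang',round(np.mean(a),2),'span',np.round([a.min(),a.max()],1),'r',np.round([rad[m].min(),rad[m].max()],1),'line',round(la%180,1))
    if len(out)==2: print('clockwise turn still needed',round(out['yel']-out['red'],2))
    return ax
if __name__=='__main__':
    n=sys.argv[1]; p,d,c,T=shot(n); save(sys.argv[2],p); ax=ang(p,c,T)
E
python3 ang.py wrist w6.png; python3 -c "
from h import *
plan(546,91.5,75,84.5)"
```

```text
disc 120 [546.17  91.49  49.35]
red 156 ang 118.06 span [114.2 122.2] r [48.9 64.2] line 112.7
yel 156 ang 173.98 span [169.6 179.1] r [29.1 46.7] line 173.1
clockwise turn still needed 55.91
t 11.82 pos [545.5  91.  204.7] jaw 86.3 j1,j6 [  4.1 -82.3] F [0.4 0.  0.4] gap 85.4
delta [129.7   0.3   1. ] turn 1.8 tilt [-0.0038  0.0019 -1.    ]
```

move_arm(deltas=[[[30, 0.3, 0.8], 2], [[70, 0.3, 0.8], 2], [[100, 0.3, 0.8], 2], [[118, 0.3, 0.8], 2], [[126, 0.3, 0.8], 2], [[128.5, 0.3, 0.8], 2], [[128.5, 0.3, 0.8], 2], [[128.5, 0.3, 0.8], 2]], jaw=0.2)

```text
time: 12.82
tool_pos: [546.6, 91.6, 77.3]
tcp_rot: [140.1, 89.8, 134.4]
ft_force: [-0.1, -0.6, -0.1]
finger_gap: 51.2
```

move_arm(deltas=[[[0, 0, 0], 0], [[0, 0, 0], 0], [[0, 0, 0], 0], [[0, 0, 0], 0], [[0, 0, 0], 0], [[0, 0, 0], 0], [[0, 0, 0], 0]], jaw=-0.85, squeeze=25)

```text
time: 13.7
tool_pos: [546.9, 91.1, 78.0]
tcp_rot: [138.4, 89.9, 132.7]
ft_force: [-0.8, -4.2, 6.0]
finger_gap: 15.3
```

```bash
python3 -c "
from h import *
plan(546,91.5,75,84)"
```

```text
t 13.7 pos [546.9  91.1  78. ] jaw 84.3 j1,j6 [  4.1 -80.2] F [-0.8 -4.2  6. ] gap 15.3
delta [ 3.   0.3 -1. ] turn 0.3 tilt [-0.0013  0.0014 -1.    ]
```

move_arm(deltas=[[[0, 0, 0], 4], [[0, 0, 0], 11], [[0, 0, 0], 19], [[0, 0, 0], 27], [[0, 0, 0], 35], [[0, 0, 0], 43], [[0, 0, 0], 50], [[0, 0, 0], 54], [[0, 0, 0], 56], [[0, 0, 0], 56], [[0, 0, 0], 56]])

```text
time: 15.08
tool_pos: [547.1, 91.2, 78.0]
tcp_rot: [-178.2, 89.9, 120.2]
ft_force: [1.5, -0.1, 0.3]
finger_gap: 15.9
```

```bash
python3 -c "
from h import *
plan(546,91.5,75,28.3)"; python3 ang.py wrist w7.png; python3 ang.py scene s7.png
```

```text
t 15.07 pos [547.1  91.2  78. ] jaw 28.4 j1,j6 [  4.1 -24.3] F [ 1.5 -0.1  0.3] gap 15.9
delta [ 3.  -0.8 -0.8] turn 0.1 tilt [-0.001   0.0017 -1.    ]
disc 94 [546.53  92.1   49.43]
red 381 ang 117.27 span [114.5 120.3] r [49.8 64.5] line 116.5
yel 434 ang 118.25 span [113.8 122.8] r [28.9 46.3] line 117.9
clockwise turn still needed 0.98
disc 11 [537.98  95.25  48.03]
red 21 ang 113.95 span [108.  118.6] r [47.3 66.3] line 125.8
yel 15 ang 110.21 span [104.5 115.8] r [28.1 44.4] line 123.9
clockwise turn still needed -3.75
```

move_arm(deltas=[[[0, 0, 0], 1], [[0, 0, 0], 1], [[0, 0, 0], 1], [[0, 0, 0], 1]])

```text
time: 15.68
tool_pos: [547.1, 91.2, 78.0]
tcp_rot: [-177.9, 89.9, 119.4]
ft_force: [1.3, 0.5, -0.3]
finger_gap: 15.8
```

move_arm(deltas=[[[0, 0, 0], 0], [[0, 0, 0], 0], [[0, 0, 0], 0], [[0, 0, 0], 0], [[0, 0, 0], 0]], jaw=0.2)

```text
time: 16.3
tool_pos: [547.1, 91.2, 78.0]
tcp_rot: [-178.8, 89.9, 118.6]
ft_force: [0.1, 0.3, 0.0]
finger_gap: 50.9
```

```bash
python3 ang.py wrist w8.png
```

```text
disc 110 [546.51  92.27  49.39]
red 448 ang 117.37 span [114.3 120.4] r [49.6 64.3] line 116.5
yel 430 ang 117.33 span [112.8 121.9] r [28.7 46.1] line 117.2
clockwise turn still needed -0.04
```

move_arm(deltas=[[[-5, 0, 0], 0], [[-20, 0, 0], 0], [[-45, 0, 0], 0], [[-75, 0, 0], 0], [[-90, 0, 0], 0], [[-90, 0, 0], 0], [[-90, 0, 0], 0]])

```text
time: 17.23
tool_pos: [546.6, 91.0, 166.9]
tcp_rot: [-149.6, 89.8, 147.8]
ft_force: [-0.4, -0.3, -1.0]
finger_gap: 51.3
```

```bash
python3 ang.py wrist w9.png; python3 -c "
from h import *
plan(546,91.5,250,28.3)"
```

```text
disc 120 [546.53  92.1   49.31]
red 180 ang 117.25 span [114.4 120.3] r [49.5 64.3] line 116.3
yel 191 ang 117.21 span [113.2 121.5] r [28.8 46.2] line 116.1
clockwise turn still needed -0.04
t 17.27 pos [546.3  91.  166.5] jaw 27.3 j1,j6 [  4.1 -23.3] F [-0.2 -0.2 -1. ] gap 51.1
delta [-83.5  -0.2  -0.8] turn -1.0 tilt [-0.0033  0.0015 -1.    ]
```

View pics/w9.png

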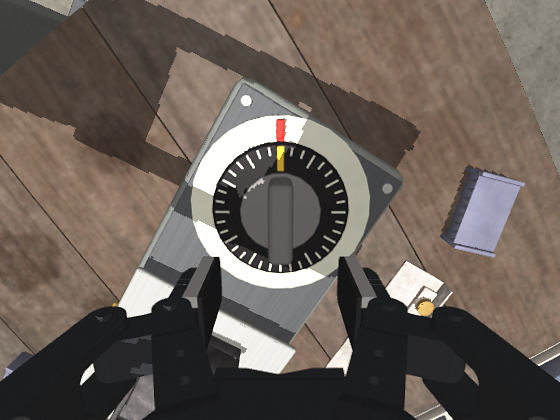

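The zero mark at (281,157) stands in line with the red pointer at (281,130), 0.04° apart. One last numeric check of the box and the bystanders, then I hand in.

Run:
```python
from h import *
p,d,c,T=shot('scene'); X=cloud(d,c,T); z=np.load('pics/scene0.npz'); X0=cloud(z['d'],c,z['T'])
m=(X[...,2]>108)&(X[...,2]<125)&(np.hypot(X[...,0]-534,X[...,1]+72)<70); q=X[m]
print('box rim',len(q),np.median(q[:,2]),cv2.minAreaRect(q[:,:2].astype(np.float32)) if len(q)>9 else '')
for n,(u,v) in dict(stick=(225,207),short=(175,236),long=(357,216)).items():
    s=np.s_[v-12:v+13,u-18:u+19]; print(n,'median depth change',np.median(abs(d[s]-z['d'][s])))
print(r.sense()['ft_force']); print(r.hand_in())
```

```text
box rim 350 114.61826653421957 ((533.5043334960938, -71.83454895019531), (113.82646942138672, 67.67750549316406), 86.14869689941406)
stick median depth change 4.004883
short median depth change 2.8187256
long median depth change 4.6875
[-0.16960982 -0.23775727  0.01787228]
the job is handed in; nothing more can be done
None
```

The job is done and handed in at about 17 s on the robot's clock, with nothing touching the box or dial and the wrist force near zero.

- **Box:** I set it down gently in the middle of the pan and let go. Right after release the wrist camera put its centre at (535.5, -73.4) mm, within about 1 mm of my estimate of the pan centre. It stood level, and the pan had sunk about 12 mm. A last look from the scene camera still showed it upright, at (533.5, -71.8) mm; that camera reads about 2 mm off the wrist camera.
- **Dial:** I gripped the knob and turned it 56°, then another 1° after checking. After letting go, the yellow mark and the red pointer were 0.04° apart in two wrist views, one close to the dial and one from above it.

**Checks that disagreed or were weak:**
- One scene-camera reading, taken while the gripper hid part of the dial, put the mark 3.75° past the pointer. Its fit of the dial's outline was poor, so I went by the wrist views.
- The box's weight gave 8 N by the wrist force, but 7 N by the pointer.
- The other things were only compared by depth in the scene view, where the difference was 3–5 mm, about the size of the depth noise. The arm never went down near them.

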